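# Tip the napkin dispenser onto its back for refilling

### The job

The tall closed napkin dispenser has to be refilled. First slide it upright until it stands still against the rubber stop strip of the wooden refill board; then tip it over the strip so that it lies flat and square on its back on the board with its slotted front facing up and its foot end still at the strip. Leave the low open sachet caddy and the pump bottle where they stand.

Things in the scene. Friction and masses are not known exactly. Their poses are not given: they have to be found in the camera images.
- dispenser: Closed steel box, 70 mm deep (x), 90 wide (y), 105 tall (z), about 0.45 kg, loose. Origin: centre of its underside; z up as it stands; slotted front -x towards the robot, plain back +x towards the board. Stands 20 to 40 mm short of the strip, up to 7 degrees off square. Tipped about the strip's top edge it overbalances past 41 degrees; a push on the front must rise with the turning face or it jams.
- board: Wooden board fixed to the counter, 190 mm deep (x), 420 long (y), 12 high; its near edge is a black rubber stop strip, flush with its top. Origin: on the counter at the foot of the strip's near face, mid-length; x points away from the robot across the board, y along the strip, z up. Dispenser and caddy stand before the strip 80 to 125 mm either side of its middle, either one on either side.
- caddy: Low open steel sachet caddy full of sachets, 72 mm deep (x), 110 mm wide (y), 58 mm tall, loose, beside the dispenser before the strip. Origin: centre of its underside, z up. Not to be moved.
- bottle: Reddish-brown syrup bottle with a white pump, 72 mm across, about 206 mm tall, its spout reaching 60 mm from the axis, loose, on the counter to the robot's left of the board. Origin: centre of its underside, z up. Not to be moved.
Not all that is in view belongs to the job. What is shaped like the dispenser but red is not meant.

How it is judged:
By the outcome, as a careful person would: the job done as asked, in the order asked, and still so for the second after the job is handed in, with the robot touching nothing.
It also fails if it takes over 37 s, if anything falls off the work surface, if the arm or the gripper's body presses on something with over 40 N, if the wrist force passes 120 N, or if a joint passes its speed limit or range.

### The arm

A 6-joint arm with a two-finger parallel gripper is mounted at the origin on the work surface. World frame = base frame: x ahead of the robot, y to its left, z up, the work surface at z = 0. Lengths are in m, angles in rad, forces in N, time in s.
With the tool pointing down it reaches from about 0.25 to 0.725 m from the base axis. Payload 4 kg.
Tool frame: the origin (TCP) lies midway between the tips of the shut fingers; the grasp point (between the pads) lies bot.pinch_z behind it (bot.pinch_z is the distance from the TCP to the grasp point, in m); z points along the fingers, y is the direction in which the jaws open and shut (so a half turn about z gives the same grasp; the last joint's range is limited). The gripper opens to 85 mm and grips with 20 to 120 N. Pads are 22 mm wide; open, the fingers measure 114 mm over their backs; the gripper's body (76 mm by 85 mm) begins 54 mm behind the grasp point. The pads swing forward as they close: fully open they stand 13 mm farther back than shut.
Start: joints at [1.348, 0.241, 0.005, 1.335, 0, 1.571], TCP at [0.11, 0.488, 0.231] pointing down, gripper open.
Joint ranges: [-2.72, 2.72], [-1.05, 1.87], [-1.09, 1.28], [-1.99, 2.15], [-1.42, 1.44], [-3.14, 3.14]. Speed limits (rad/s): [2.79, 2.79, 3.14, 3.14, 3.14, 3.14].

### API

Orientations are given as a unit quaternion [x, y, z, w].
In Python, from workcell import bot gives the robot as it stands. The module is installed in compiled form; this text tells all that it offers.
- The arm moves only by the tool move_arm, never from a script. Its argument "series" is a list that holds one entry, the list of rows, each a list of 7 numbers: the shift along the world's x, y, z in cm, then the turn, a rotation vector about the world's x, y, z in degrees, then the opening, from 0 (shut) to 1 (fully open). A call has exactly 5 rows; each row shifts and turns the pose as measured when the row begins; what a row does not reach is not made up. A row lasts 1/10 s, in which the tool goes at most 50 mm and 8.59 degrees, less where a joint would pass 70% of its speed; a pose out of reach is approached as far as the arm can. A call with a gripper value outside its range is refused whole. The fingers move at their own pace and stop on an object; the grip force is fixed at half the most. Time passes only in rows, so rows that do not move let the fingers close, or fill a call up. It gives the time, the measured TCP pose, the force and the opening at its end, in the units of the state.
- bot.get_obs(): the state, without advancing time (a new reading comes with each control period).
- bot.camera(name): name is "scene" or "top" or "wrist"; returns (picture, depth): 384x512x3 uint8, red, green, blue; 384x512 float32, m along the optical axis (not along the pixel's ray), 0 where there is no reading.
- bot.camera_info(name): a dict with "vfov" (degrees; the focal length in pixels is half the picture's height over the tangent of half this angle, whatever the lens; pixels are square), "cx", "cy" (the principal point, pixels), "cam_to_world" (4x4, takes a point from camera to world coordinates); the wrist camera has in their place "tool_from_camera" (4x4, takes a point from camera to tool coordinates, whose origin is the TCP and whose axes are the flange's). Camera axes: x right, y down, z forward; pixel columns grow to the right and rows downward; lengths in m; the calibration is good to about 2 mm. A picture is of the moment at which its call begins: read the wrist's pose just before it. camera_info takes no time and is no camera call.
- bot.job_done(): hands the job in, once; it reports no verdict.
Trained networks look in the newest picture that a camera, given by its name, has taken for a name from the list of things; names that differ only in an ending like _2 or _b are one class to them, and where a whole thing is asked for, a point or a joint stands for the part that bears it (a point fixed in the world has none). Each returns a list of dicts, best first, with "confidence" (0 to 1); they miss things now and then, are a little off and sometimes report something else, mostly with a low value. They report only what shows in the picture. A call takes as long as a camera call. They do not tell look-alikes from the thing itself.
- bot.find_in(camera, target): "at" ([x, y, z] in m, in world coordinates, good to about 4 mm: the middle of the surface that is visible of it).
The state is a dict: "clock": time; "joint_pos": joint angles; "joint_vel": joint speeds; "tau": joint torques, N m; "eef_pos": TCP position; "tool_rot": TCP orientation; "ft_force": force on the tool from outside, world axes, zero at the start; "ft_torque": the same for the moment, N m; "grip_width": finger opening in m.
Only numpy, scipy, OpenCV 4.12 (cv2) and the standard library are available. Lean on these libraries where they do the work, as an engineer would, in place of code of your own. Each camera call takes 0.05 s, during which the arm holds its last target.

## Working session

There is one attempt and no reset: what is moved stays moved. The work goes in short steps, Python scripts to look and compute and a tool call to move; the robot and the scene stay as the last step left them, time stands still between calls to the robot, and variables do not carry over. Pictures are saved under pics/ and viewed, and the job is handed in when it is done.

Besides the shell and the picture viewer there is one more tool, called after ">>>" in YAML: its name, and indented under it one key for each argument. move_arm: Moves the arm, as the interface text tells. Its arguments: {"type":"object","properties":{"series":{"type":"array","items":{"type":"array","items":{"type":"array","items":{"type":"number"}}}}},"required":["series"]}

```bash
mkdir -p pics; python3 - <<'E'
from workcell import bot
import cv2,numpy as np
o=bot.get_obs(); print({k:np.round(v,3).tolist() for k,v in o.items()}, bot.pinch_z)
for n in ["scene","top"]:
    p,d=bot.camera(n); cv2.imwrite(f"pics/{n}0.png",cv2.cvtColor(p,cv2.COLOR_RGB2BGR)); np.save(f"{n}0.npy",d)
    i=bot.camera_info(n); print(n,i['vfov'],i['cx'],i['cy'],np.round(i['cam_to_world'],3).tolist())
    for t in ["dispenser","board","caddy","bottle"]:
        print(t,[(np.round(r['at'],3).tolist(),round(r['confidence'],2)) for r in bot.find_in(n,t)])
print(bot.get_obs()['clock'])
E
```

```text
{'clock': 0.0, 'joint_pos': [1.348, 0.241, 0.004, 1.335, -0.0, 1.571], 'joint_vel': [-0.001, 0.001, -0.002, -0.001, 0.001, -0.001], 'tau': [-0.001, -37.232, 25.241, 0.017, -0.0, -0.0], 'eef_pos': [0.11, 0.487, 0.23], 'tool_rot': [0.111, 0.994, -0.001, -0.0], 'ft_force': [-0.608, -0.162, -0.184], 'ft_torque': [0.01, 0.041, -0.008], 'grip_width': 0.085} 0.0187
scene 46.725274222887606 250.74879214585218 192.58961535294276 [[0.758, 0.363, -0.541, 1.139], [0.652, -0.403, 0.642, -0.652], [0.015, -0.84, -0.543, 0.65], [0.0, 0.0, 0.0, 1.0]]
dispenser [([0.441, -0.091, 0.083], 0.66), ([0.598, -0.178, 0.076], 0.64), ([0.576, -0.37, 0.093], 0.62), ([0.448, -0.256, 0.087], 0.56), ([0.451, 0.41, 0.09], 0.45)]
board [([0.737, -0.096, 0.01], 0.69)]
caddy [([0.578, 0.002, 0.051], 0.97)]
bottle [([0.453, 0.411, 0.088], 0.64), ([0.575, 0.002, 0.05], 0.49)]
top 56.591538370264075 251.31037281573185 189.44155214194438 [[-0.007, -0.981, 0.195, 0.374], [-1.0, 0.006, -0.003, 0.033], [0.002, -0.195, -0.981, 0.847], [0.0, 0.0, 0.0, 1.0]]
dispenser [([0.418, -0.234, 0.107], 0.8), ([0.567, -0.15, 0.106], 0.76), ([0.415, -0.063, 0.103], 0.63), ([0.543, -0.337, 0.106], 0.61)]
board [([0.723, -0.048, 0.012], 0.78)]
caddy [([0.557, 0.028, 0.053], 0.77)]
bottle [([0.442, 0.414, 0.118], 0.67)]
0.5
```

View pics/top0.png

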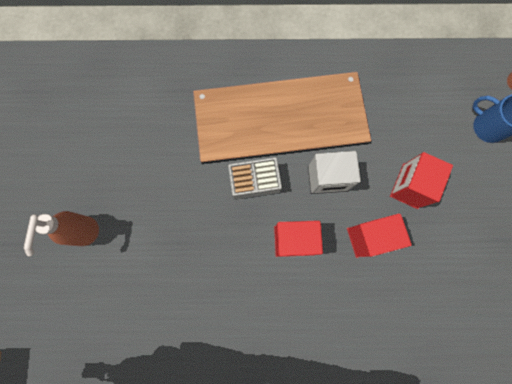

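View pics/scene0.png

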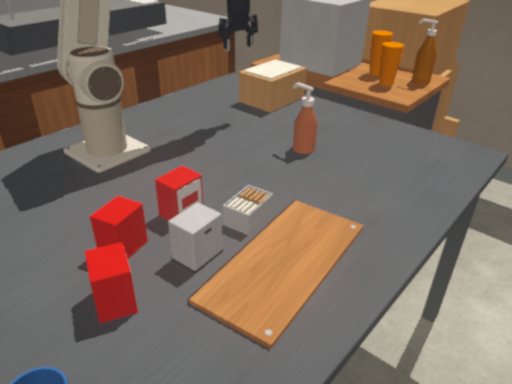

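The dispenser is the white box at about px (333,170) in the top view, with its slot towards the robot. The caddy is to its left, and three red look-alikes stand close by. Next I measure exact outlines from the depth.

```bash
cat > h.py <<'E'
from workcell import bot
import cv2,numpy as np
def cloud(n,d):
    i=bot.camera_info(n);f=192/np.tan(np.radians(i['vfov']/2))
    v,u=np.mgrid[0:384,0:512]; P=np.stack([(u-i['cx'])/f*d,(v-i['cy'])/f*d,d,np.ones_like(d)],-1)
    W=(P@np.array(i['cam_to_world']).T)[...,:3]; W[d<=0]=np.nan; return W
def rect(P):
    r=cv2.minAreaRect((P[:,:2]*1000).astype(np.float32)); return np.round(cv2.boxPoints(r)).tolist(),[round(x,1) for x in (*r[0],*r[1],r[2])]
def report(n,img,d):
    W=cloud(n,d); hsv=cv2.cvtColor(img,cv2.COLOR_RGB2HSV).astype(int); H,S,V=hsv[...,0],hsv[...,1],hsv[...,2]
    z=W[...,2]
    x,y=W[...,0],W[...,1]
    out={}
    reg=(x>.3)&(x<.95)&(y>-.45)&(y<.25)
    for nm,m in dict(white=reg&(S<60)&(V>110)&(z>.06)&(z<.13)&(y<-.05),red=reg&(S>150)&((H<8)|(H>172))&(z>.095),caddy=reg&(z>.04)&(z<.075)&(S<190)&(y>-.07)&(y<.12)&(x<.62),board=reg&(H>5)&(H<25)&(S>80)&(z>.004)&(z<.02)).items():
        k,l,st,c=cv2.connectedComponentsWithStats(m.astype(np.uint8))
        for j in range(1,k):
            if st[j,4]>150:
                P=W[l==j]; t=np.percentile(P[:,2],90); Q=P[P[:,2]>t-.008]
                print(nm,st[j].tolist(),'z',np.round(np.percentile(P[:,2],[5,50,95])*1000),rect(Q))
E
python3 - <<'E'
from h import *
p=cv2.cvtColor(cv2.imread('pics/top0.png'),cv2.COLOR_BGR2RGB);d=np.load('top0.npy')
report('top',p,d)
cv2.imwrite('pics/crop.png',cv2.resize(cv2.imread('pics/top0.png')[60:270,180:470],None,fx=2.7,fy=2.7))
cv2.imwrite('pics/crop2.png',cv2.resize(cv2.imread('pics/scene0.png')[150:350,80:380],None,fx=2.6,fy=2.6))
E
```

```text
white [312, 151, 48, 38, 1526] z [ 80. 104. 106.] ([[531.0, -112.0], [536.0, -202.0], [607.0, -198.0], [601.0, -108.0]], [568.7, -155.3, 70.7, 90.4, 3.2])
red [408, 153, 44, 49, 1325] z [102. 104. 106.] ([[493.0, -366.0], [572.0, -405.0], [603.0, -342.0], [523.0, -303.0]], [547.8, -354.1, 70.1, 88.8, 64.0])
red [359, 214, 52, 42, 1451] z [101. 104. 106.] ([[381.0, -212.0], [403.0, -300.0], [470.0, -283.0], [447.0, -195.0]], [425.1, -247.2, 68.6, 90.9, 14.5])
red [278, 221, 45, 35, 1446] z [102. 104. 106.] ([[383.0, -25.0], [386.0, -115.0], [455.0, -113.0], [452.0, -23.0]], [419.0, -69.2, 68.9, 90.0, 1.5])
caddy [229, 158, 52, 39, 784] z [42. 55. 58.] ([[518.0, 72.0], [534.0, -37.0], [606.0, -26.0], [591.0, 82.0]], [562.3, 22.8, 73.1, 110.0, 8.1])
board [194, 72, 177, 91, 11939] z [ 9. 11. 14.] ([[608.0, 153.0], [658.0, -265.0], [847.0, -242.0], [797.0, 175.0]], [727.5, -44.9, 190.7, 420.5, 6.8])
```

View pics/crop.png

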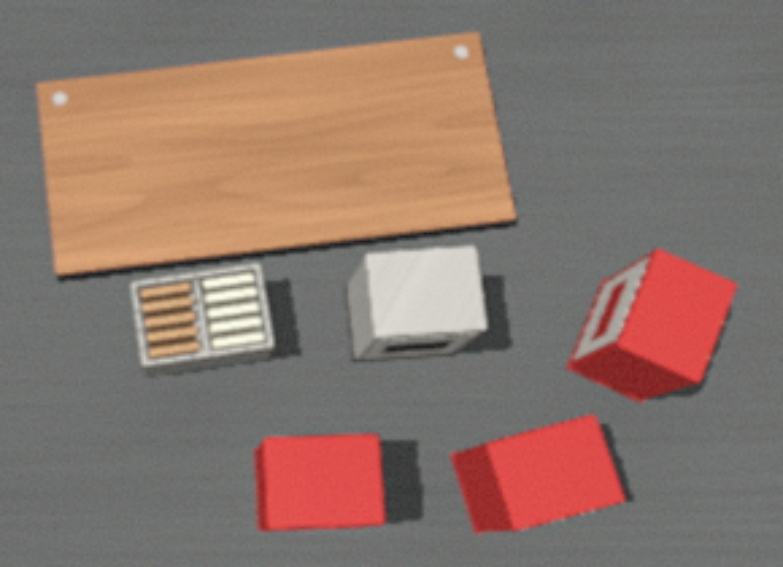

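View pics/crop2.png

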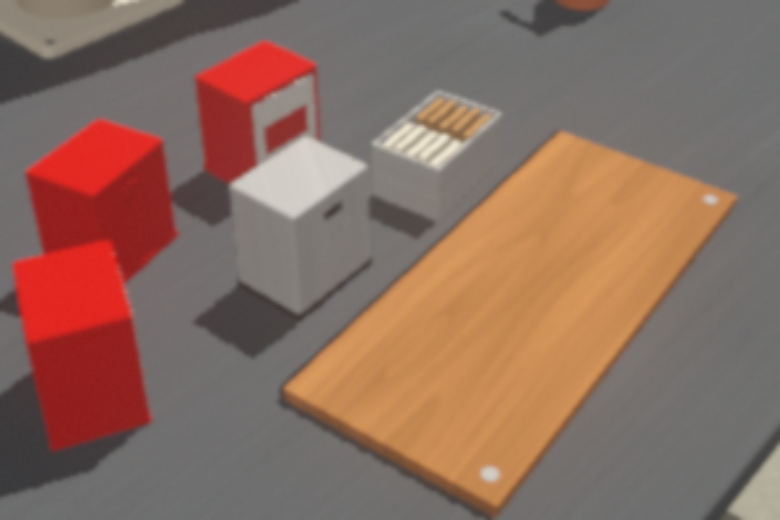

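>>> move_arm:
  series:
    - [[2.5,-4.2,0,0,0,4,0.5],[2.5,-4.2,0,0,0,4,0.5],[2.5,-4.2,0,0,0,4,0.5],[2.5,-4.2,0,0,0,4,0.5],[2.5,-4.2,0,0,0,3.5,0.5]]

```text
clock: 1.0
eef_pos: [0.2358, 0.2767, 0.2301]
tool_rot: [-0.072, 0.997, 0.001, 0.001]
ft_force: [1.3, 0.1, 0.4]
grip_width: 0.0428
```

>>> move_arm:
  series:
    - [[2.5,-4.2,0,0.6,-5,0,0.5],[2.5,-4.2,0,0.6,-5,0,0.5],[2.5,-4.2,0,0.6,-5,0,0.5],[2.5,-4.2,0,0,0,0,0.5],[2.5,-4.2,0,0,0,0,0.5]]

```text
clock: 1.5
eef_pos: [0.362, 0.0618, 0.2316]
tool_rot: [-0.073, 0.987, 0.007, 0.141]
ft_force: [1.6, 1.4, 0.3]
grip_width: 0.0428
```

```bash
cat >> h.py <<'E'
from scipy.spatial.transform import Rotation as R
n=np.array([.993,.1185,0]);e=np.array([-.1185,.993,0])
def st():
    o=bot.get_obs();p=np.array(o['eef_pos'])*1000;M=R.from_quat(o['tool_rot']).as_matrix();f=np.array(o['ft_force'])
    print('t',round(o['clock'],2),'p',p.round(1),"x'",round(p@n,1),"y'",round(p@e,1),'z',round(p[2],1),'tilt',round(np.degrees(np.arctan2(M[:,2]@n,-M[2,2])),1),'roll',round(np.degrees(np.arcsin(M[:,2]@e)),1),'yawerr',round(np.degrees(np.arcsin(M[:,1]@n)),1),'F',f.round(1),'w',o['grip_width'],'q',np.round(o['joint_pos'],2))
E
python3 -c "
from h import *
st()"
```

```text
t 1.5 p [362.   61.8 231.6] x' 366.7 y' 18.5 z 231.6 tilt 16.2 roll 0.1 yawerr -1.6 F [1.6 1.4 0.3] w 0.04280012329847506 q [ 0.18 -0.26 -0.53  1.02 -0.02  0.03]
```

>>> move_arm:
  series:
    - [[2.5,-3.7,0,0,0,-0.8,0.5],[2.5,-3.7,0,0,0,-0.8,0.5],[2.5,-3.7,0,0,0,0,0.5],[2.5,-3.7,0,0,0,0,0.5],[2.5,-3.7,0,0,0,0,0.5]]

```text
clock: 2.0
eef_pos: [0.4895, -0.1342, 0.2345]
tool_rot: [-0.056, 0.988, 0.005, 0.145]
ft_force: [0.5, 1.0, 0.1]
grip_width: 0.0426
```

>>> move_arm:
  series:
    - [[2.2,-3.2,0,0,0,0,0.5],[0,0,-3,0,0,0,0.5],[0,0,-3,0,0,0,0.5],[0,0,0,0,0,0,0.5],[0,0,0,0,0,0,0.5]]

```text
clock: 2.5
eef_pos: [0.5166, -0.1757, 0.1747]
tool_rot: [-0.052, 0.988, 0.002, 0.148]
ft_force: [0.5, -1.1, 0.5]
grip_width: 0.0429
```

```bash
python3 -c "
from h import *
st()
for c in ['wrist','top']:
    p,d=bot.camera(c); cv2.imwrite('pics/%s1.png'%c,cv2.cvtColor(p,cv2.COLOR_RGB2BGR))
"
```

```text
t 2.5 p [ 516.6 -175.7  174.7] x' 492.1 y' -235.7 z 174.7 tilt 17.0 roll -0.8 yawerr 0.9 F [ 0.5 -1.1  0.5] w 0.04289193072883193 q [-0.4   0.17 -0.28  0.85  0.13 -0.49]
```

View pics/wrist1.png

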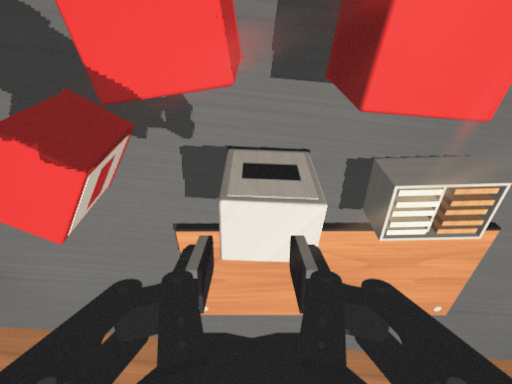

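View pics/top1.png

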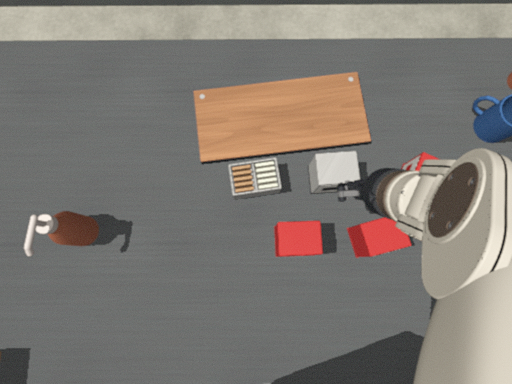

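The slotted front shows (dark slot at 270,172), and the tool is about 15 mm too far right. I'll shift left, then descend in front of the dispenser.

>>> move_arm:
  series:
    - [[-0.2,1.6,0,0,0,0.9,0.5],[0,0,-2.5,0,0,0,0.5],[0,0,-2.5,0,0,0,0.5],[0,0,0,0,0,0,0.5],[0,0,0,0,0,0,0.5]]

```text
clock: 3.1
eef_pos: [0.5193, -0.1561, 0.1341]
tool_rot: [-0.064, 0.986, 0.001, 0.156]
ft_force: [-0.2, -0.4, 0.9]
grip_width: 0.0428
```

```bash
python3 -c "
from h import *
st()"
```

```text
t 3.1 p [ 519.3 -156.1  134.1] x' 497.2 y' -216.5 z 134.1 tilt 17.9 roll -0.8 yawerr -0.4 F [-0.2 -0.4  0.9] w 0.042776883181936204 q [-0.37  0.19 -0.38  0.72  0.13 -0.48]
```

>>> move_arm:
  series:
    - [[-0.7,0,-2,0,2.5,0,0.5],[-0.1,0,-2.5,0,0,0,0.5],[-0.1,0,-2.5,0,0,0,0.5],[0,0,-2,0,0,0,0.5],[0,0,0,0,0,0,0.5]]

```text
clock: 3.6
eef_pos: [0.5182, -0.1566, 0.0539]
tool_rot: [-0.066, 0.988, -0.001, 0.143]
ft_force: [-0.6, 0.4, -0.4]
grip_width: 0.0428
```

```bash
python3 -c "
from h import *
st()"
```

```text
t 3.6 p [ 518.2 -156.6   53.9] x' 496.0 y' -216.9 z 53.9 tilt 16.4 roll -0.9 yawerr -0.7 F [-0.6  0.4 -0.4] w 0.04284476883398536 q [-0.36  0.31 -0.46  0.53  0.12 -0.48]
```

>>> move_arm:
  series:
    - [[0,0,-1.6,0.8,0,-0.7,0.5],[0,0,-0.4,0,0,0,0.5],[0.8,0.1,0,0,0,0,0.5],[0.8,0.1,0,0,0,0,0.5],[0.8,0.1,0,0,0,0,0.5]]

```text
clock: 4.1
eef_pos: [0.5467, -0.1547, 0.041]
tool_rot: [-0.059, 0.987, 0.003, 0.146]
ft_force: [-2.3, -0.6, -0.4]
grip_width: 0.0428
```

```bash
python3 -c "
from h import *
st()"
```

```text
t 4.1 p [ 546.7 -154.7   41. ] x' 524.5 y' -218.4 z 41.0 tilt 16.8 roll -0.6 yawerr 0.1 F [-2.3 -0.6 -0.4] w 0.04276562849512018 q [-0.34  0.37 -0.42  0.51  0.12 -0.44]
```

>>> move_arm:
  series:
    - [[0.4,0.05,0,0,0,0,0.5],[0.4,0.05,0,0,0,0,0.5],[0.3,0.04,0,0,0,0,0.5],[0.3,0.04,0,0,0,0,0.5],[0,0,0,0,0,0,0.5]]

```text
clock: 4.6
eef_pos: [0.5638, -0.1524, 0.0423]
tool_rot: [-0.06, 0.987, 0.003, 0.147]
ft_force: [-1.7, -0.6, -1.4]
grip_width: 0.0429
```

```bash
python3 -c "
from h import *
st()
p,d=bot.camera('wrist'); cv2.imwrite('pics/wrist2.png',cv2.cvtColor(p,cv2.COLOR_RGB2BGR))
p,d=bot.camera('scene'); cv2.imwrite('pics/scene2.png',cv2.resize(cv2.cvtColor(p,cv2.COLOR_RGB2BGR)[150:350,80:380],None,fx=2.6,fy=2.6))
p,d=bot.camera('top'); report('top',p,d)
"
```

```text
t 4.6 p [ 563.8 -152.4   42.3] x' 541.8 y' -218.2 z 42.3 tilt 16.9 roll -0.6 yawerr -0.0 F [-1.7 -0.6 -1.4] w 0.042937220975470404 q [-0.32  0.39 -0.38  0.53  0.11 -0.43]
white [308, 133, 49, 40, 1407] z [ 81. 105. 108.] ([[569.0, -109.0], [580.0, -198.0], [650.0, -189.0], [639.0, -100.0]], [609.3, -149.1, 70.7, 90.3, 7.3])
red [420, 153, 33, 14, 186] z [102. 104. 106.] ([[563.0, -399.0], [581.0, -405.0], [602.0, -340.0], [584.0, -334.0]], [582.5, -369.2, 68.2, 19.7, 72.1])
red [277, 221, 46, 35, 1456] z [102. 104. 106.] ([[383.0, -26.0], [387.0, -115.0], [456.0, -113.0], [452.0, -23.0]], [419.2, -69.1, 69.1, 90.0, 2.3])
caddy [229, 158, 52, 39, 860] z [43. 55. 58.] ([[518.0, 72.0], [534.0, -37.0], [606.0, -26.0], [590.0, 82.0]], [562.2, 22.8, 72.6, 110.0, 8.2])
board [194, 72, 177, 91, 11357] z [ 9. 11. 14.] ([[608.0, 153.0], [658.0, -266.0], [847.0, -243.0], [797.0, 175.0]], [727.6, -45.1, 190.6, 421.1, 6.9])
```

View pics/scene2.png

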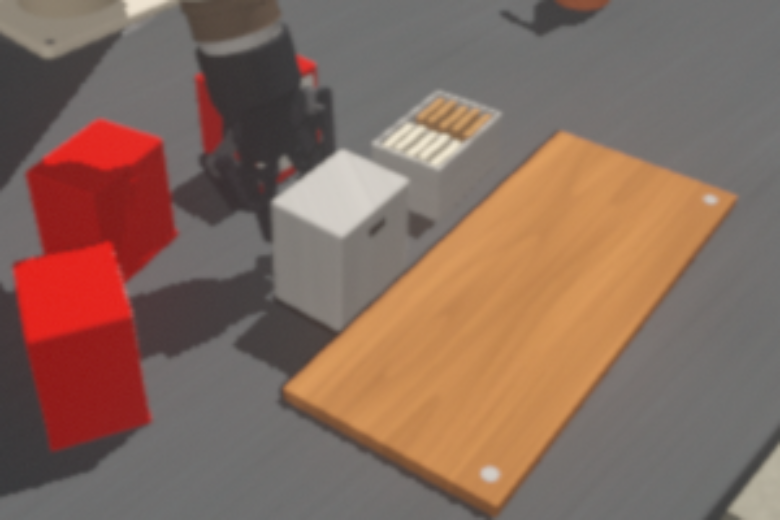

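View pics/wrist2.png

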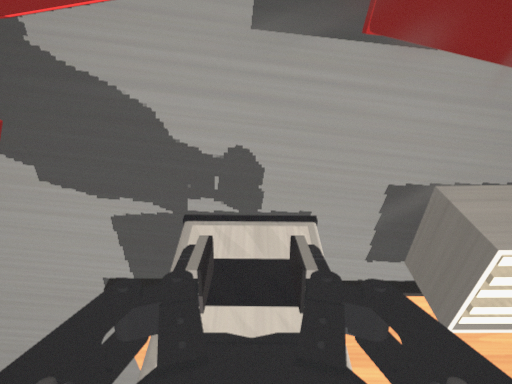

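Dispenser is square (7.3° vs 6.9°) and its back reads on the strip line. I'll press gently to confirm, then back off and let it stand.

>>> move_arm:
  series:
    - [[0.2,0.02,0,0,0,0,0.5],[0.1,0.01,0,0,0,0,0.5],[0,0,0,0,0,0,0.5],[0,0,0,0,0,0,0.5],[0,0,0,0,0,0,0.5]]

```text
clock: 5.25
eef_pos: [0.5642, -0.1523, 0.0412]
tool_rot: [-0.059, 0.988, 0.003, 0.145]
ft_force: [-2.4, 0.4, -1.2]
grip_width: 0.0426
```

```bash
python3 -c "
from h import *
st()
p,d=bot.camera('top'); report('top',p,d)
"
```

```text
t 5.25 p [ 564.2 -152.3   41.2] x' 542.2 y' -218.0 z 41.2 tilt 16.6 roll -0.6 yawerr 0.1 F [-2.4  0.4 -1.2] w 0.042614065139735355 q [-0.32  0.39 -0.37  0.53  0.11 -0.43]
white [309, 133, 48, 40, 1379] z [ 82. 105. 107.] ([[569.0, -109.0], [581.0, -199.0], [650.0, -190.0], [639.0, -100.0]], [609.6, -149.3, 70.2, 90.3, 7.4])
red [278, 221, 45, 35, 1455] z [102. 104. 106.] ([[383.0, -25.0], [386.0, -115.0], [455.0, -113.0], [452.0, -23.0]], [419.0, -69.1, 69.2, 90.1, 1.9])
caddy [229, 158, 52, 39, 948] z [42. 54. 59.] ([[518.0, 72.0], [534.0, -37.0], [607.0, -27.0], [591.0, 83.0]], [562.5, 22.7, 73.3, 110.4, 8.2])
board [194, 72, 177, 91, 11366] z [ 9. 11. 14.] ([[608.0, 153.0], [657.0, -265.0], [847.0, -243.0], [798.0, 175.0]], [727.3, -45.1, 190.8, 420.6, 6.7])
```

>>> move_arm:
  series:
    - [[0.5,0.06,0,0,0,0,0.5],[0,0,0,0,0,0,0.5],[-0.8,-0.1,0,0,0,0,0.5],[-0.8,-0.1,0.5,0,0,0,0.5],[0,0,2,0,0,0,0.5]]

```text
clock: 5.8
eef_pos: [0.5465, -0.1538, 0.0639]
tool_rot: [-0.058, 0.989, 0.004, 0.139]
ft_force: [0.6, 1.2, 0.8]
grip_width: 0.0428
```

```bash
python3 -c "
from h import *
st()
p=cv2.imread('pics/top0.png');d=np.load('top0.npy');W=cloud('top',d)
g=p.max(2)
for v in range(183,194):
  print(v,[(int(g[v,u]),*(W[v,u]*1000).round().astype(int).tolist()) for u in (322,330,337,345,353)])
p,d=bot.camera('top'); report('top',p,d)
p,d=bot.camera('wrist'); cv2.imwrite('pics/wrist3.png',cv2.cvtColor(p,cv2.COLOR_RGB2BGR))
"
```

```text
t 5.8 p [ 546.5 -153.8   63.9] x' 524.4 y' -217.5 z 63.9 tilt 16.0 roll -0.5 yawerr 0.2 F [0.6 1.2 0.8] w 0.04277733609840186 q [-0.33  0.34 -0.38  0.59  0.11 -0.44]
183 [(216, 535, -120, 104), (193, 535, -138, 102), (183, 535, -153, 103), (141, 535, -171, 99), (148, 536, -189, 96)]
184 [(188, 533, -121, 104), (143, 533, -138, 103), (148, 534, -154, 97), (122, 535, -173, 92), (126, 536, -192, 86)]
185 [(156, 532, -122, 95), (142, 533, -140, 91), (125, 534, -157, 85), (115, 535, -176, 80), (108, 536, -195, 75)]
186 [(129, 531, -123, 88), (127, 533, -142, 82), (113, 534, -159, 76), (76, 536, -179, 67), (84, 537, -199, 60)]
187 [(116, 532, -126, 75), (84, 533, -145, 70), (61, 534, -162, 64), (60, 536, -182, 56), (65, 547, -217, -2)]
188 [(105, 532, -128, 65), (33, 533, -148, 57), (32, 534, -165, 53), (92, 536, -185, 43), (57, 544, -216, 0)]
189 [(80, 532, -131, 52), (58, 533, -150, 46), (79, 534, -168, 39), (120, 536, -189, 28), (53, 542, -217, -1)]
190 [(89, 532, -133, 42), (113, 534, -154, 30), (112, 535, -171, 26), (108, 536, -192, 18), (80, 540, -217, -1)]
191 [(109, 533, -136, 24),
[... 360 characters left out ...]
67.0, -109.0], [578.0, -199.0], [648.0, -191.0], [637.0, -101.0]], [607.6, -149.8, 70.9, 90.6, 6.8])
red [420, 153, 32, 17, 250] z [102. 104. 106.] ([[479.0, -159.0], [566.0, -403.0], [616.0, -385.0], [529.0, -141.0]], [547.4, -271.9, 53.2, 259.0, 19.6])
red [277, 221, 46, 35, 1449] z [101. 104. 106.] ([[383.0, -26.0], [386.0, -115.0], [455.0, -113.0], [452.0, -23.0]], [419.1, -69.2, 69.3, 89.8, 2.2])
caddy [229, 158, 52, 39, 946] z [42. 55. 59.] ([[518.0, 72.0], [534.0, -37.0], [606.0, -27.0], [590.0, 82.0]], [562.3, 22.8, 73.0, 110.1, 8.2])
board [194, 72, 177, 91, 11411] z [ 9. 11. 14.] ([[607.0, 152.0], [657.0, -265.0], [847.0, -242.0], [798.0, 175.0]], [727.1, -44.9, 191.7, 420.1, 6.8])
```

View pics/wrist3.png

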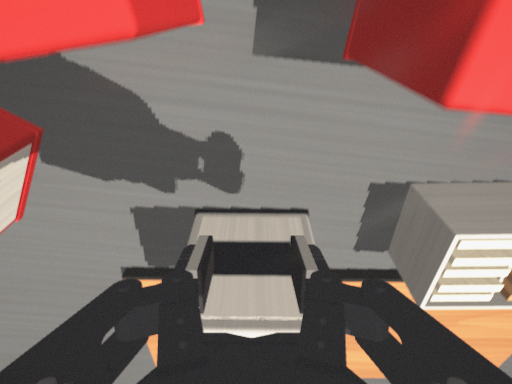

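Slot is at z ≈ 46–68, so I'll push above it at about 80 mm, following the arc.

>>> move_arm:
  series:
    - [[0,0,0.9,0,0,0,0.5],[0.8,0.1,0,0,0,0,0.5],[0.8,0.1,0,0,0,0,0.5],[0.3,0.03,0.1,0,0,0,0.5],[0,0,0,0,0,0,0.5]]

```text
clock: 6.4
eef_pos: [0.569, -0.1532, 0.0794]
tool_rot: [-0.058, 0.988, 0.001, 0.142]
ft_force: [-4.2, -0.8, 4.0]
grip_width: 0.0428
```

```bash
python3 -c "
from h import *
st()"
```

```text
t 6.4 p [ 569.  -153.2   79.4] x' 546.9 y' -219.6 z 79.4 tilt 16.3 roll -0.9 yawerr 0.2 F [-4.2 -0.8  4. ] w 0.04281147592594494 q [-0.32  0.35 -0.31  0.64  0.1  -0.42]
```

>>> move_arm:
  series:
    - [[0.5,0.06,0.45,0,0,0,0.5],[0.5,0.06,0.4,0,0,0,0.5],[0.5,0.06,0.35,0,0,0,0.5],[0.5,0.06,0.3,0,0,0,0.5],[0,0,0,0,0,0,0.5]]

```text
clock: 6.9
eef_pos: [0.5898, -0.1506, 0.093]
tool_rot: [-0.058, 0.989, 0.001, 0.14]
ft_force: [-1.8, -0.4, 1.4]
grip_width: 0.0427
```

```bash
python3 -c "
from h import *
st()
p,d=bot.camera('scene'); cv2.imwrite('pics/scene3.png',cv2.resize(cv2.cvtColor(p,cv2.COLOR_RGB2BGR)[150:350,80:380],None,fx=2.6,fy=2.6))
"
```

```text
t 6.9 p [ 589.8 -150.6   93. ] x' 567.9 y' -219.5 z 93.0 tilt 16.0 roll -0.9 yawerr 0.2 F [-1.8 -0.4  1.4] w 0.042743688496163626 q [-0.3   0.37 -0.24  0.7   0.1  -0.4 ]
```

View pics/scene3.png

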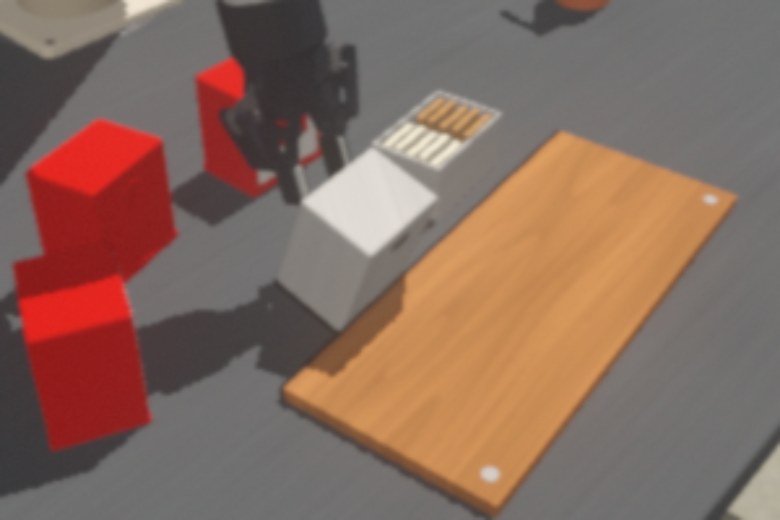

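The dispenser is tipping cleanly over the strip, now about 17°. Continuing.

>>> move_arm:
  series:
    - [[0.5,0.06,0.28,0,0,0,0.5],[0.5,0.06,0.25,0,0,0,0.5],[0.5,0.06,0.2,0,0,0,0.5],[0.5,0.06,0.15,0,0,0,0.5],[0,0,0,0,0,0,0.5]]

```text
clock: 7.45
eef_pos: [0.6116, -0.1474, 0.1018]
tool_rot: [-0.058, 0.989, 0.001, 0.14]
ft_force: [-0.2, -0.6, 0.6]
grip_width: 0.0429
```

```bash
python3 -c "
from h import *
st()
"
```

```text
t 7.45 p [ 611.6 -147.4  101.8] x' 589.9 y' -218.8 z 101.8 tilt 16.0 roll -0.8 yawerr 0.2 F [-0.2 -0.6  0.6] w 0.042935537809392466 q [-0.28  0.39 -0.18  0.74  0.09 -0.39]
```

>>> move_arm:
  series:
    - [[0.4,0.05,0.12,0,0,0,0.5],[0.35,0.04,0.08,0,0,0,0.5],[0.3,0.04,0.05,0,0,0,0.5],[0.3,0.04,0.05,0,0,0,0.5],[0,0,0,0,0,0,0.5]]

```text
clock: 7.95
eef_pos: [0.6267, -0.1453, 0.105]
tool_rot: [-0.058, 0.988, 0.002, 0.14]
ft_force: [-0.3, -0.0, 0.1]
grip_width: 0.0426
```

```bash
python3 -c "
from h import *
st()
p,d=bot.camera('scene'); cv2.imwrite('pics/scene4.png',cv2.resize(cv2.cvtColor(p,cv2.COLOR_RGB2BGR)[150:350,80:380],None,fx=2.6,fy=2.6))
"
```

```text
t 7.95 p [ 626.7 -145.3  105. ] x' 605.1 y' -218.5 z 105.0 tilt 16.1 roll -0.8 yawerr 0.2 F [-0.3 -0.   0.1] w 0.042565064769336525 q [-0.27  0.42 -0.13  0.76  0.09 -0.38]
```

View pics/scene4.png

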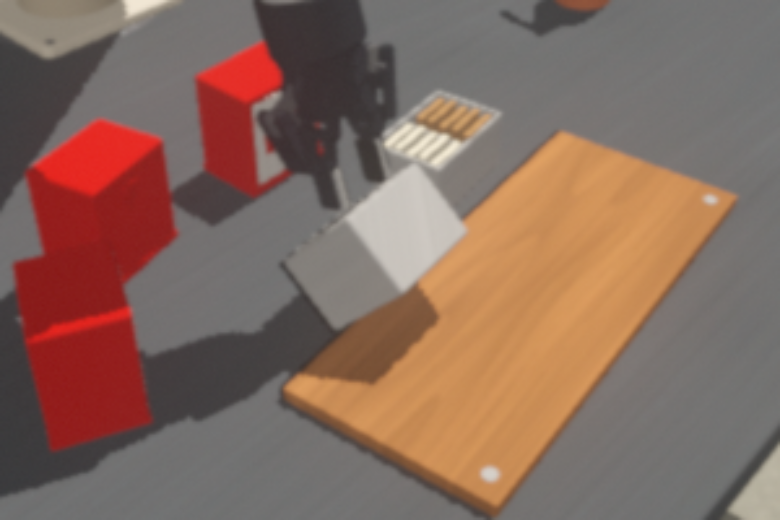

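It is at about 45° in the picture, at or just past overbalance. I'll nudge once and let it settle.

>>> move_arm:
  series:
    - [[0.1,0.01,0,0,0,0,0.5],[0,0,0,0,0,0,0.5],[0,0,0,0,0,0,0.5],[0,0,0,0,0,0,0.5],[0,0,0,0,0,0,0.5]]

```text
clock: 8.5
eef_pos: [0.6269, -0.1452, 0.1046]
tool_rot: [-0.058, 0.989, 0.002, 0.139]
ft_force: [-0.3, -0.5, -0.4]
grip_width: 0.0426
```

```bash
python3 -c "
from h import *
st()
p,d=bot.camera('scene'); cv2.imwrite('pics/scene5.png',cv2.resize(cv2.cvtColor(p,cv2.COLOR_RGB2BGR)[150:350,80:380],None,fx=2.6,fy=2.6))
p,d=bot.camera('top'); report('top',p,d)
"
```

```text
t 8.5 p [ 626.9 -145.2  104.6] x' 605.4 y' -218.4 z 104.6 tilt 16.0 roll -0.8 yawerr 0.2 F [-0.3 -0.5 -0.4] w 0.04262611516398432 q [-0.27  0.42 -0.13  0.76  0.09 -0.38]
white [305, 113, 45, 52, 957] z [ 62.  88. 121.] ([[634.0, -101.0], [640.0, -156.0], [668.0, -153.0], [661.0, -97.0]], [650.8, -127.0, 27.8, 56.1, 6.7])
red [277, 221, 46, 35, 1451] z [102. 104. 106.] ([[383.0, -25.0], [386.0, -115.0], [455.0, -113.0], [452.0, -23.0]], [419.1, -69.0, 69.2, 89.9, 1.9])
caddy [229, 158, 52, 39, 939] z [42. 55. 59.] ([[518.0, 72.0], [534.0, -37.0], [606.0, -27.0], [590.0, 82.0]], [562.1, 22.8, 72.9, 110.1, 8.2])
board [194, 72, 169, 91, 9893] z [ 9. 11. 14.] ([[608.0, 153.0], [657.0, -265.0], [846.0, -243.0], [797.0, 175.0]], [727.1, -45.3, 190.5, 420.9, 6.8])
```

View pics/scene5.png

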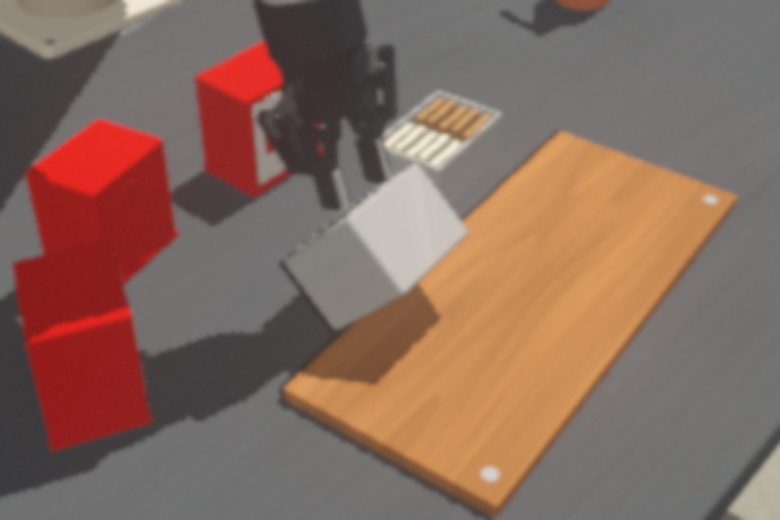

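Still balanced on the finger. A little further.

>>> move_arm:
  series:
    - [[0.25,0.03,0.02,0,0,0,0.5],[0.25,0.03,0,0,0,0,0.5],[0,0,0,0,0,0,0.5],[0,0,0,0,0,0,0.5],[0,0,0,0,0,0,0.5]]

```text
clock: 9.1
eef_pos: [0.6326, -0.1445, 0.1049]
tool_rot: [-0.058, 0.989, 0.002, 0.139]
ft_force: [-0.2, 0.5, -0.3]
grip_width: 0.0426
```

```bash
python3 -c "
from h import *
st()
p,d=bot.camera('scene'); cv2.imwrite('pics/scene6.png',cv2.resize(cv2.cvtColor(p,cv2.COLOR_RGB2BGR)[150:350,80:380],None,fx=2.6,fy=2.6))
"
```

```text
t 9.1 p [ 632.6 -144.5  104.9] x' 611.0 y' -218.5 z 104.9 tilt 16.0 roll -0.8 yawerr 0.2 F [-0.2  0.5 -0.3] w 0.04257727485515626 q [-0.27  0.43 -0.12  0.76  0.09 -0.37]
```

View pics/scene6.png

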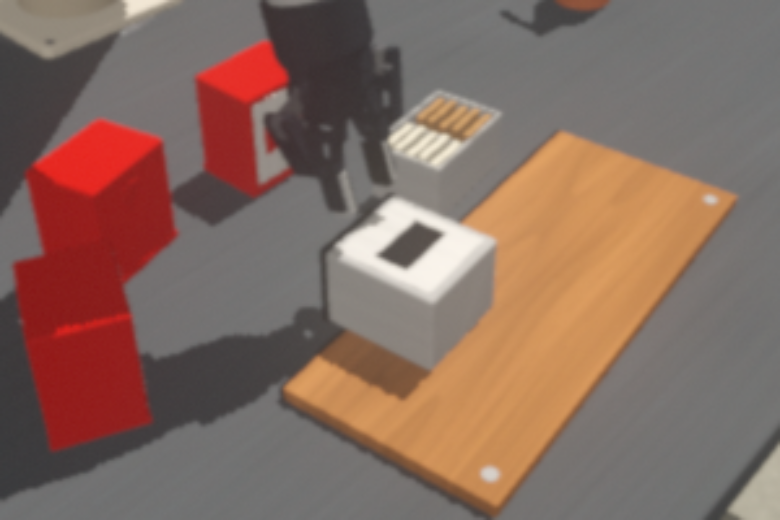

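The dispenser lies on the board, slot up. I'll retract up and back, then measure.

>>> move_arm:
  series:
    - [[0,0,4,0,0,0,0.5],[0,0,4,0,0,0,0.5],[-3,2,3,0,0,0,0.5],[-4,2,0,0,0,0,0.5],[-4,2,0,0,0,0,0.5]]

```text
clock: 9.65
eef_pos: [0.5225, -0.0849, 0.2161]
tool_rot: [-0.056, 0.989, 0.002, 0.139]
ft_force: [0.0, -0.0, -0.2]
grip_width: 0.0429
```

>>> move_arm:
  series:
    - [[-4,2,0,0,0,0,0.5],[-4,2,0,0,0,0,0.5],[-4,2,0,0,0,0,0.5],[0,0,0,0,0,0,0.5],[0,0,0,0,0,0,0.5]]

```text
clock: 10.15
eef_pos: [0.3929, -0.0213, 0.2169]
tool_rot: [-0.057, 0.988, 0.002, 0.141]
ft_force: [1.0, -0.5, 0.7]
grip_width: 0.0432
```

```bash
python3 -c "
from h import *
st()
p,d=bot.camera('scene'); cv2.imwrite('pics/scene7.png',cv2.resize(cv2.cvtColor(p,cv2.COLOR_RGB2BGR)[150:350,80:380],None,fx=2.6,fy=2.6))
p,d=bot.camera('top'); report('top',p,d);cv2.imwrite('pics/top7.png',cv2.cvtColor(p,cv2.COLOR_RGB2BGR))
W=cloud('top',d);x,y,z=np.moveaxis(W,-1,0)
m=(z>.06)&(z<.1)&(y<-.08)&(y>-.23)&(x>.58)&(x<.78);P=W[m];print('top face',np.percentile(P[:,2],[5,50,95])*1000,rect(P[P[:,2]>.075]),(rect(P[P[:,2]>.075])[0]@np.stack([n,e],1)[:2]).round())
"
```

```text
t 10.15 p [392.9 -21.3 216.9] x' 387.6 y' -67.7 z 216.9 tilt 16.2 roll -0.7 yawerr 0.3 F [ 1.  -0.5  0.7] w 0.043204734068911774 q [-0.09 -0.19 -0.52  0.96  0.04 -0.2 ]
white [303, 102, 47, 46, 1453] z [78. 81. 84.] ([[623.0, -102.0], [634.0, -192.0], [733.0, -180.0], [722.0, -90.0]], [677.8, -141.0, 99.8, 90.5, 6.9])
red [407, 153, 45, 49, 1333] z [101. 104. 106.] ([[493.0, -366.0], [574.0, -405.0], [604.0, -342.0], [523.0, -303.0]], [548.3, -354.1, 69.2, 89.9, 64.4])
red [359, 214, 52, 42, 1446] z [101. 104. 106.] ([[380.0, -212.0], [403.0, -299.0], [470.0, -281.0], [447.0, -195.0]], [425.0, -246.8, 69.2, 89.8, 15.0])
red [277, 221, 45, 31, 1111] z [102. 104. 107.] ([[386.0, -5.0], [392.0, -116.0], [457.0, -112.0], [451.0, -1.0]], [421.5, -58.6, 64.6, 111.2, 3.1])
caddy [229, 158, 52, 39, 778] z [43. 55. 59.] ([[518.0, 72.0], [534.0, -37.0], [606.0, -27.0], [590.0, 82.0]], [562.1, 22.7, 72.7, 110.2, 8.3])
board [194, 72, 177, 90, 9959] z [ 9. 11. 14.] ([[608.0, 152.0], [658.0, -266.0], [847.0, -243.0], [797.0, 175.0]], [727.4, -45.3, 190.7, 421.2, 6.8])
top face [70.12567849 81.45384985 83.77412878] ([[617.0, -102.0], [628.0, -193.0], [733.0, -180.0], [721.0, -89.0]], [674.8, -140.9, 105.4, 91.2, 7.2]) [[ 601. -174.]
 [ 601. -266.]
 [ 707. -266.]
 [ 705. -174.]]
```

View pics/scene7.png

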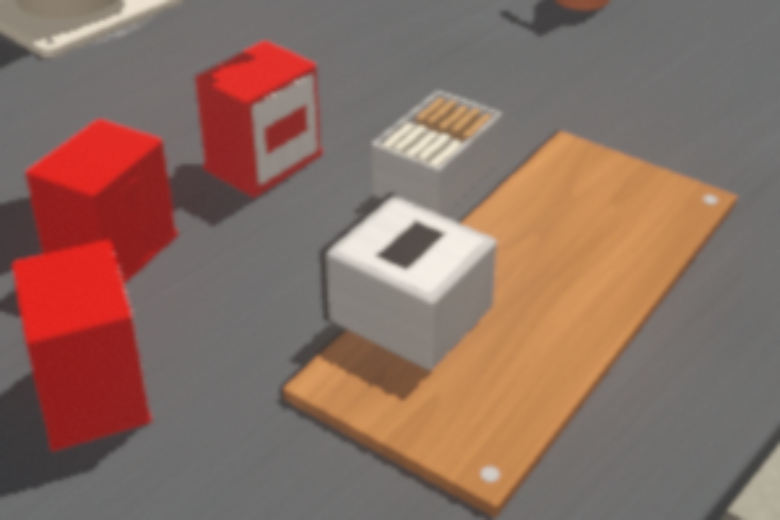

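View pics/top7.png

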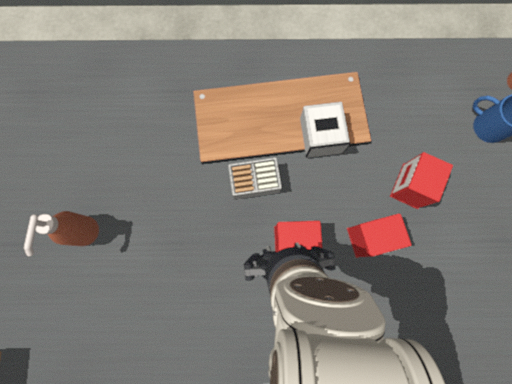

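Flat (top at z ≈ 82 mm) and square (about 7° vs 6.8°). But the foot end overhangs the strip by about 20 mm, where a pure tip gives 12 mm, so it slid back about 8–9 mm in the fall. I'll push it gently forward about 1 cm to be properly at the strip.

>>> move_arm:
  series:
    - [[4.1,-2.6,0,0,0,0,0.5],[4.1,-2.6,0,0,0,0,0.5],[4.1,-2.6,0,0,0,0,0.5],[4.0,-2.6,0,0,0,0,0.5],[3.0,-2,0,0,0,0,0.5]]

```text
clock: 10.75
eef_pos: [0.5932, -0.1509, 0.2148]
tool_rot: [-0.058, 0.988, 0.003, 0.141]
ft_force: [0.2, 0.3, 0.3]
grip_width: 0.0427
```

```bash
python3 -c "
from h import *
st()
"
```

```text
t 10.75 p [ 593.2 -150.9  214.8] x' 571.2 y' -220.2 z 214.8 tilt 16.2 roll -0.7 yawerr 0.2 F [0.2 0.3 0.3] w 0.042657360896414954 q [-0.3   0.27 -0.04  1.    0.1  -0.4 ]
```

>>> move_arm:
  series:
    - [[0,0,-3.5,0,0,0,0.5],[0,0,-3.5,0,0,0,0.5],[0,0,-3.5,0,0,0,0.5],[0,0,-3,0,0,0,0.5],[0,0,0,0,0,0,0.5]]

```text
clock: 11.25
eef_pos: [0.6052, -0.1616, 0.0715]
tool_rot: [-0.053, 0.988, 0.0, 0.143]
ft_force: [-0.8, 1.3, 0.5]
grip_width: 0.0427
```

```bash
python3 -c "
from h import *
st()
"
```

```text
t 11.25 p [ 605.2 -161.6   71.5] x' 581.8 y' -232.1 z 71.5 tilt 16.5 roll -1.0 yawerr 0.7 F [-0.8  1.3  0.5] w 0.04273320367438175 q [-0.31  0.42 -0.23  0.65  0.1  -0.4 ]
```

>>> move_arm:
  series:
    - [[-0.4,1.2,0,0,0,0.7,0.5],[0,0,-1.3,0,0,0,0.5],[0,0,-1.2,0,0,0,0.5],[0,0,0,0,0,0,0.5],[0,0,0,0,0,0,0.5]]

```text
clock: 11.75
eef_pos: [0.6065, -0.1498, 0.0505]
tool_rot: [-0.06, 0.987, 0.001, 0.147]
ft_force: [0.2, -0.3, 0.0]
grip_width: 0.0427
```

```bash
python3 -c "
from h import *
st()
"
```

```text
t 11.75 p [ 606.5 -149.8   50.5] x' 584.5 y' -220.6 z 50.5 tilt 16.9 roll -0.9 yawerr -0.0 F [ 0.2 -0.3  0. ] w 0.042741858185595956 q [-0.29  0.44 -0.27  0.59  0.1  -0.4 ]
```

>>> move_arm:
  series:
    - [[0.5,0.06,0,0,0,0,0.5],[0.4,0.05,0,0,0,0,0.5],[0.3,0.04,0,0,0,0,0.5],[0.3,0.04,0,0,0,0,0.5],[0,0,0,0,0,0,0.5]]

```text
clock: 12.25
eef_pos: [0.622, -0.148, 0.0523]
tool_rot: [-0.06, 0.987, 0.0, 0.147]
ft_force: [-0.8, 0.2, -0.1]
grip_width: 0.0428
```

```bash
cat >> h.py <<'E'
def chk(i):
    p,d=bot.camera('top');cv2.imwrite('pics/top%s.png'%i,cv2.cvtColor(p,cv2.COLOR_RGB2BGR))
    W=cloud('top',d);x,y,z=np.moveaxis(W,-1,0)
    m=(z>.076)&(z<.088)&(y<-.08)&(y>-.23)&(x>.58)&(x<.78);P=W[m];r=rect(P);print('face z',np.percentile(P[:,2],[5,50,95])*1000,r,(np.array(r[0])@np.stack([n,e],1)[:2]).round())
    m2=m&(x*n[0]+y*n[1]>.64);print(np.percentile((x*n[0]+y*n[1])[m],[0.5,99.5])*1000)
E
python3 -c "
from h import *
st();chk(8)
"
```

```text
t 12.25 p [ 622.  -148.    52.3] x' 600.1 y' -220.7 z 52.3 tilt 16.9 roll -1.0 yawerr 0.0 F [-0.8  0.2 -0.1] w 0.042834140556797885 q [-0.28  0.46 -0.22  0.61  0.1  -0.39]
face z [79.05457976 81.63707731 83.84842824] ([[625.0, -102.0], [636.0, -191.0], [741.0, -179.0], [731.0, -89.0]], [683.3, -140.2, 106.2, 90.5, 6.9]) [[ 609. -175.]
 [ 609. -265.]
 [ 715. -266.]
 [ 715. -175.]]
[610.13961884 713.34161396]
```

Foot end is now at x' ≈ 610, the 12 mm overhang a pure tip gives, and it's square. Retracting.

>>> move_arm:
  series:
    - [[-1.5,-0.2,0,0,0,0,0.5],[-1,-0.1,2,0,0,0,0.5],[0,0,4,0,0,0,0.5],[0,0,4,0,0,0,0.5],[-2,0,4,0,0,0,0.5]]

```text
clock: 12.8
eef_pos: [0.5753, -0.1493, 0.1904]
tool_rot: [-0.061, 0.988, 0.003, 0.144]
ft_force: [0.9, 0.0, -0.1]
grip_width: 0.0427
```

>>> move_arm:
  series:
    - [[-4,2,0,0,0,0,0.5],[-4,2,0,0,0,0,0.5],[-4,2,0,0,0,0,0.5],[-3,2,0,0,0,0,0.5],[0,0,0,0,0,0,0.5]]

```text
clock: 13.3
eef_pos: [0.4287, -0.0695, 0.2037]
tool_rot: [-0.061, 0.985, -0.001, 0.159]
ft_force: [0.6, -0.7, -0.3]
grip_width: 0.0428
```

```bash
python3 -c "
from h import *
st();chk(9)
p,d=bot.camera('top'); report('top',p,d)
print(bot.find_in('top','bottle')[:1])
p,d=bot.camera('scene'); cv2.imwrite('pics/scene9.png',cv2.cvtColor(p,cv2.COLOR_RGB2BGR))
"
```

```text
t 13.3 p [428.7 -69.5 203.7] x' 417.5 y' -119.8 z 203.7 tilt 18.2 roll -1.1 yawerr -0.0 F [ 0.6 -0.7 -0.3] w 0.042801705317576606 q [-0.22 -0.11 -0.5   0.87  0.09 -0.33]
face z [79.1328854  81.54221511 83.7548058 ] ([[626.0, -101.0], [636.0, -191.0], [741.0, -179.0], [730.0, -89.0]], [683.3, -140.2, 105.4, 90.6, 6.8]) [[ 610. -174.]
 [ 609. -265.]
 [ 715. -266.]
 [ 714. -175.]]
[609.71668546 713.2324877 ]
white [302, 99, 47, 46, 1436] z [78. 82. 84.] ([[631.0, -101.0], [642.0, -190.0], [741.0, -178.0], [731.0, -89.0]], [686.1, -139.6, 100.3, 90.1, 6.9])
white [401, 156, 19, 33, 152] z [63. 82. 95.] ([[529.0, -307.0], [598.0, -341.0], [598.0, -339.0], [530.0, -305.0]], [563.7, -323.0, 1.7, 76.3, 63.7])
red [407, 153, 45, 49, 1328] z [101. 104. 106.] ([[492.0, -366.0], [573.0, -405.0], [603.0, -342.0], [523.0, -303.0]], [547.7, -354.1, 69.6, 89.3, 64.3])
red [358, 214, 53, 39, 1394] z [102. 104. 106.] ([[353.0, -101.0], [402.0, -299.0], [470.0, -282.0], [420.0, -84.0]], [411.1, -191.6, 69.2, 204.6, 14.1])
red [277, 221, 44, 16, 333] z [102. 104. 276.] ([[413.0, -13.0], [417.0, -66.0], [424.0, -66.0], [421.0, -13.0]], [418.8, -39.3, 7.5, 53.3, 3.4])
caddy [229, 158, 52, 39, 943] z [42. 55. 59.] ([[518.0, 72.0], [534.0, -37.0], [606.0, -26.0], [590.0, 83.0]], [562.2, 22.8, 72.9, 110.1, 8.5])
board [194, 72, 177, 90, 9819] z [ 9. 11. 14.] ([[607.0, 152.0], [658.0, -265.0], [847.0, -242.0], [796.0, 175.0]], [727.2, -45.0, 190.6, 420.6, 6.9])
[{'at': [0.4412, 0.4113, 0.1173], 'confidence': 0.71}]
```

View pics/scene9.png

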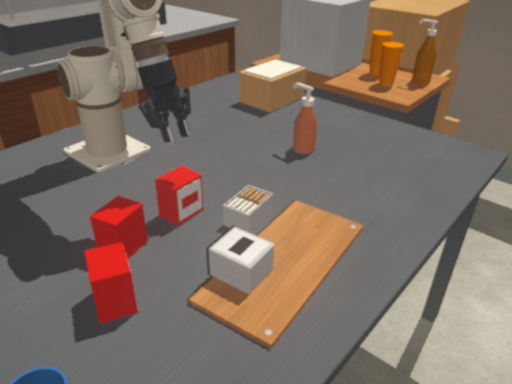

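The dispenser lies flat and square at px (241,258) with its slot up. The caddy, bottle and red boxes have not moved, and the arm is clear.

```bash
python3 -c "
from workcell import bot
print(bot.job_done(), bot.get_obs()['clock'])"
```

```text
the job is handed in; nothing more can be done
the job is handed in; nothing more can be done
```

The dispenser now lies flat on its back on the board with its slot up and its foot end at the strip; I handed the job in at about 13.5 s.

I slid it upright until it stood square against the strip, then backed the gripper off so it stood free. Then I tipped it over the strip with a push that rose with the turning face.

**A correction along the way:** past its balance point it fell freely onto the board and slid back about 8 mm, so its foot overhung the strip by about 20 mm. I pushed it forward gently until the overhang was about 12 mm, which is what a clean tip over the strip edge gives.

**Last checks:**
- **Flat:** its upper face is at z ≈ 82 mm, as expected for 12 mm of board plus 70 mm of dispenser.
- **Square:** its yaw is 6.8°, against 6.8–6.9° for the board.
- **Other things:** the caddy and bottle read the same as at the start to within about 3 mm. The red boxes show no sign of having moved, though the arm partly hid two of them in the last top view.
- **Forces and arm:** the wrist force readings I took stayed below about 6 N, and the arm was clear of everything at hand-in.

**Less certain:** after I backed off, the upright dispenser's back read about 1 mm short of the strip. That is within the 2 mm calibration, and it had stopped moving when pressed.

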